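# Clip a colour deck's snap hook onto its bench eye

## Robot

A 6-joint arm with a two-finger parallel gripper is mounted at the origin on the work surface. World frame = base frame: x ahead of the robot, y to its left, z up, the work surface at z = 0. Lengths are in mm, angles in rad, forces in N, time in s.
With the tool pointing down it reaches from about 350 to 975 mm from the base axis. Payload 7.1 kg.
Tool frame: the origin (TCP) lies midway between the tips of the shut fingers; the grasp point (between the pads) lies 19 mm behind it; z points along the fingers, y is the direction in which the jaws open and shut (so a half turn about z gives the same grasp; the last joint's range is limited). The gripper opens to 88 mm and grips with 3 to 60 N. Pads are 20 mm wide; open, the fingers measure 115 mm over their backs; the gripper's body (75 mm by 178 mm) begins 61 mm behind the grasp point.
Start: joints at [-1.288, 0.423, 1.63, -0, 1.089, -0.019], TCP at [185.792, -596.729, 222.675] pointing down, gripper open.
Joint ranges: [-3, 3], [-0.9, 2.11], [0.09, 2.58], [-1.31, 4.45], [0.11, 2.69], [-2.54, 2.54]. Speed limits (rad/s): [2.39, 2.39, 3.01, 3.14, 3.14, 3.14].

## Interface

Orientations are given as a unit quaternion [x, y, z, w].
In Python, from station import observe, read_camera, job_done, boxes_of gives the robot as it stands.
- The arm moves only by the tool apply_moves, never from a script. Its argument "moves" is text: rows parted by semicolons, each of 7 numbers parted by spaces: the shift along the tool's x, y, z in m, then the turn, a rotation vector about the tool's x, y, z in units of 6 degrees (1.0 is 6 degrees), then the finger opening in m, from 0 to 0.0878. A call has 1 to 8 rows; each row is the pose to reach, as a shift and turn from the pose measured when the call began, along the tool's axes at that moment; what a row does not reach only later rows make up. A row lasts 1/10 s, in which the tool goes at most 50 mm and 8.59 degrees, less where a joint would pass 70% of its speed; a pose out of reach is approached as far as the arm can. A call with a gripper value outside its range is refused whole. The fingers move at their own pace and stop on an object; "grip_force" is the grip in N (left out, the last holds). Time passes only in rows, so rows that repeat a pose let the fingers close. It gives the time, the measured TCP pose, the force and the opening at its end, in the units of the state.
- observe(): the state, without advancing time (a new reading comes with each control period).
- read_camera(name): name is "scene" or "top"; returns a dict with "frame" (420x560x3 uint8, red, green, blue), "range_z" (420x560 float32, mm along the optical axis (not along the pixel's ray), 0 where there is no reading), "vfov" (degrees; the focal length in pixels is half the picture's height over the tangent of half this angle, whatever the lens; pixels are square), "cx", "cy" (the principal point, pixels), "rvec" (rotation vector, rad) and "tvec" (3), from world to camera coordinates, as OpenCV has them. Camera axes: x right, y down, z forward; pixel columns grow to the right and rows downward; lengths in mm; the calibration is good to about 2 mm. A picture is of the moment at which its call begins.
- job_done(): hands the job in, once; it reports no verdict.
Trained networks look in a picture, given as the dict that the camera call returned (one of the last four; its "shot" number tells which), for a name from the list of things; names that differ only in an ending like _2 or _b are one class to them, and where a whole thing is asked for, a point or a joint stands for the part that bears it (a point fixed in the world has none). Each returns a list of dicts, best first, with "p" (0 to 1); they miss things now and then, are a little off and sometimes report something else, mostly with a low value. They report only what shows in the picture. A call takes as long as a camera call. They do not tell look-alikes from the thing itself.
- boxes_of(picture, target): "rect" ([left, top, right, bottom] as shares, 0 to 1, of the picture: columns of its width, rows of its height, round what is visible of it).
The state is a dict: "clock": time; "q": joint angles; "dq": joint speeds; "effort": joint torques, N m; "eef_pos": TCP position; "eef_rot": TCP orientation; "wrist_force": force on the tool from outside, world axes, zero at the start; "ft_torque": the same for the moment, N m; "opening": finger opening in mm.
Only numpy, scipy, OpenCV 4.12 (cv2) and the standard library are available. Lean on these libraries where they do the work, as an engineer would, in place of code of your own. Each camera call takes 0.05 s, during which the arm holds its last target. There are 200 camera calls.

## Task

Pick up the blue colour deck and clip its snap hook onto the eye on the blue plate, feeling for where its bar stands: press the sprung brass gate sideways against the eye's bar until the bar is inside the hook and the gate has snapped shut behind it. With the gate shut, give the deck a light, steady tug away from the eye, about 1 kg of pull, so that you feel the hook hold; then lay the deck down flat on the bench, still clipped, and let go. Be gentle with the eye (never as much as 2 kg of force against it), never drop the deck, and leave the other things where they are.

Things in the scene. Friction and masses are not known exactly. Their poses are not given: they have to be found in the camera images.
- deck: the blue colour deck: coated plaques bound between blue covers, a rigid block 140 (x) x 46 (y) x 30 mm high, about 0.28 kg, lying flat, with a steel snap hook (8 mm round bar, 65 mm long) rigid on one end, lying flat at the block's mid-height. Origin under the block's middle; x along the block to the hook, y to the gate's side, z up. The deck x, y below are from this origin, to bar centres
- deck_mid (a point): centre of the blue deck's block, half-way up (15 mm); deck axes. The hook: swivel barrel from the block's end (x = 70) to its foot (x = 77); back at y = -22 from x = 96 to 120; round crown out to x = 136 at y = -4 (outer face 140), returning to a nose that ends at x = 123, y = 13 (tip face x = 119)
- deck_grip (a point): a good place to grip the blue deck across its 46 mm width: 45 mm from the block's middle towards the hook, half-way up (15 mm); deck axes
- hook_mouth (a point): middle of the shut gate on its centre line: deck x = 106, y = 13, 15 mm up; deck axes. An 8 mm bar must meet the gate at x = 100 to 112 (more hits the nose, less the hinge) and be pressed in until its centre is at y = 3 to -3 (nose's inner face: y = 9; gate at its stop: about y = -6). It then slides some 22 mm to the crown as the hook is drawn back
- hook_seat (a point): where the bar's centre sits in the crown with the hook pulled tight: deck x = 128, y = -4, 15 mm above the underside; deck axes. On the way there the gate snaps shut behind the bar once the bar's centre is beyond about x = 122
- gate (a joint): angle of the blue deck's gate, rad: 0 shut, grows as it is pressed into the hook, stop at 1.05. The gate is a 7 mm round brass bar that closes the hook's side y = 13, hinged at deck x = 86, free end at x = 118.5. Light spring: 2 to 3 N pushed 20 mm from the hinge when shut, about 6 N when fully in
- eye_blue: the eye to use: an upright U-bolt of 8 mm steel bar on a blue plate 90 (x) x 44 (y) x 6 mm screwed to the bench. Two legs, 50 mm apart between centres (42 mm clear) along its x, straight up to 34 mm above the bench; rounded top 54 mm high. Nuts at the feet, up to 10 mm high. Origin on the bench under the plate's middle, x from the near leg (robot's side) to the far leg, z up
- eye_blue_near (a point): middle of the slot of the blue eye's near leg, 15 mm above the bench; the eye's axes. The U-bolt is clamped tight in slots, so the leg may really stand up to 5 mm either way along x: see or feel for it. To clip here, the deck's x lies along the eye's x and the hook comes from the eye's -y side moving +y, its crown reaching through between the legs
- eye_blue_far (a point): middle of the slot of the blue eye's far leg, 15 mm above the bench; the eye's axes. The leg is off the slot's middle as the near leg is. A hook clipped on this leg counts as well
- eye_orange: the same eye on an orange plate, for the orange deck; not to be used. It and the blue eye may stand in either place
- deck_orange: the other deck of the set: like the blue one but with orange covers, its hook's gate fixed shut; not to be used. Origin under the middle of its 140 mm block, x towards its hook
- gloss_meter: grey hand-held gloss meter, 130 x 50 x 62 mm; origin under its middle
- paint_jar: dark red paint jar with a black cap, 68 mm diameter, 85 mm high; origin under its middle
- sample_can: steel sample can, 84 mm diameter, 100 mm high; origin under its middle
- palette_knife: palette knife with a wooden handle, lying flat; origin under its middle
- tape_roll: roll of yellow tape lying flat, 96 mm diameter, 22 mm high; origin under its middle
- pen_cup: blue plastic cup, 76 mm diameter, 95 mm high; origin under its middle
Mind the look-alikes: they are no part of the job. There is more than one size of the eye_blue; the one meant has the size given above.

How it is judged (in metres and radians):
On the way, in this order (a step that is already met when the one before it is completed fails the run):
1. the gate of the blue deck's hook is pressed in by the blue eye's bar (value of joint gate above 0.3 rad and contact force between deck and eye_blue above 0.5 N and horizontal distance between any of eye_blue_near, eye_blue_far and hook_mouth below 0.025 m), for 0.05 s.
2. with the bar in the hook's crown and the gate shut, the hook is tugged against the eye with at least 6 N for 0.2 s (((x of eye_blue_near in the frame of hook_seat between -0.01 and 0.008 m and y of eye_blue_near in the frame of hook_seat between -0.014 and 0.011 m) or (x of eye_blue_far in the frame of hook_seat between -0.01 and 0.008 m and y of eye_blue_far in the frame of hook_seat between -0.014 and 0.011 m)) and value of joint gate below 0.08 rad and contact force between deck and eye_blue above 6 N), for 0.2 s.
At the end, for the whole second after the job is handed in: A leg of the blue eye is inside the blue deck's hook (its slot's middle -17 to +8 mm from the pulled-tight seat along the deck, between back and gate), the gate is shut (under 0.08 rad), and the deck lies flat on the bench (underside within 4 mm, tilt under 0.08 rad), at rest (((x of eye_blue_near in the frame of hook_seat between -0.017 and 0.008 m and y of eye_blue_near in the frame of hook_seat between -0.014 and 0.011 m) or (x of eye_blue_far in the frame of hook_seat between -0.017 and 0.008 m and y of eye_blue_far in the frame of hook_seat between -0.014 and 0.011 m)) and value of joint gate below 0.08 rad and angle between deck's own z axis and vertical below 0.08 rad and height (world z) of deck below 0.004 m and linear speed of deck below 0.02 m/s); the robot touches nothing.
It fails at once if the blue deck and its hook press on the blue eye with more than 20 N (contact force between deck and eye_blue above 20 N).
It fails at once if the blue deck is let go of while more than 15 mm above the bench (height (world z) of deck above 0.015 m and contact force between deck and the fingers below 0.2 N and contact force between deck and anything else below 0.2 N).
It fails at once if another thing on the bench (orange deck, gloss meter, jar, can, palette knife, tape, cup) is moved more than 20 mm (distance of any of deck_orange, gloss_meter, paint_jar, sample_can, palette_knife, tape_roll, pen_cup from where it was at the start of the episode above 0.02 m).
It also fails if it takes over 72 s, if anything falls off the work surface, if the arm or the gripper's body presses on something with over 40 N, if the wrist force passes 120 N, or if a joint passes its speed limit or range.

## Working session

There is one attempt and no reset: what is moved stays moved. The work goes in short steps, Python scripts to look and compute and a tool call to move; the robot and the scene stay as the last step left them, time stands still between calls to the robot, and variables do not carry over. Pictures are saved under pics/ and viewed, about 8 in all and at most 12, crops included, and the job is handed in when it is done.

Besides the shell and the picture viewer there is one more tool, called after "Call:" as name(argument=value, ...) on one line, values as JSON. apply_moves: Moves the arm, as the interface text tells. Its arguments: {"type":"object","properties":{"moves":{"type":"string"},"grip_force":{"type":"number"}},"required":["moves"]}

```bash
ls; mkdir -p pics; cat > h.py <<'E'
import numpy as np, cv2
from station import *
def K(p):
    f=210/np.tan(np.radians(p["vfov"])/2); return f
def world(p):
    f=K(p); z=p["range_z"].astype(float); v,u=np.mgrid[0:420,0:560]
    c=np.stack([(u-p["cx"])/f*z,(v-p["cy"])/f*z,z],-1)
    R=cv2.Rodrigues(np.array(p["rvec"],float))[0]
    return (c-np.array(p["tvec"],float).ravel())@R
def save(p,n): cv2.imwrite("pics/"+n,cv2.cvtColor(p["frame"],cv2.COLOR_RGB2BGR))
E
python3 - <<'E'
from h import *
a=read_camera("top");b=read_camera("scene")
im=np.vstack([a["frame"],b["frame"]]);im=cv2.resize(im,None,fx=.714,fy=.714)
np.save("top.npy",world(a))
save(a,"top0.png");save(b,"sc0.png")
for t in["deck","eye_blue","eye_orange","deck_orange"]:
  for n,p in(("top",a),("scene",b)):
    print(t,n,[(np.round(np.array(d["rect"])*[560,420,560,420]).astype(int).tolist(),round(d["p"],2)) for d in boxes_of(p,t)][:4])
R=cv2.Rodrigues(np.array(a["rvec"],float))[0];print(a["tvec"],-R.T@np.array(a["tvec"]).ravel(),K(a),R.round(2).tolist())
o=observe();print(o["clock"],o["eef_rot"],o["wrist_force"])
E
```

```text
pics
deck top [([371, 208, 408, 286], 0.91)]
deck scene []
eye_blue top [([175, 265, 216, 321], 0.94), ([261, 198, 284, 232], 0.7), ([310, 218, 326, 245], 0.7), ([371, 207, 408, 284], 0.52)]
eye_blue scene []
eye_orange top [([183, 200, 208, 234], 0.98), ([100, 148, 130, 248], 0.69)]
eye_orange scene []
deck_orange top [([101, 266, 129, 345], 0.63)]
deck_orange scene []
[   7.36598971  594.62011528 1023.90554557] [ 446.85763644  -16.26725625 1096.38658085] 398.0970910761409 [[-0.01, -1.0, -0.02], [-0.99, 0.01, -0.14], [0.14, 0.02, -0.99]]
0.5 [ 9.88631796e-01  1.50356810e-01 -2.78323832e-06 -3.92545663e-05] [ 0.18011394 -0.42592004  0.22693318]
```

View pics/top0.png

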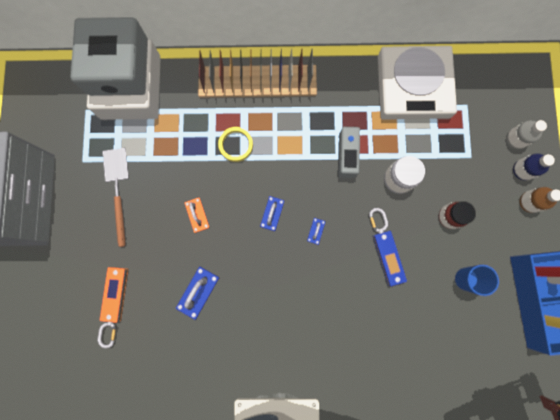

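View pics/sc0.png

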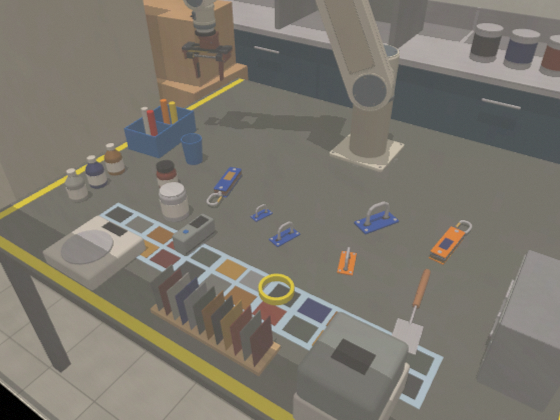

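Three blue eyes in the top view: (197,293) large, (272,213) middle, (317,231) small; the blue deck is at (390,255) with its hook at (379,220). I'll measure the plates, since the right one is 90 x 44 mm.

```bash
cat >> h.py <<'E'
def ray(p,uv,z):
    f=K(p);R=cv2.Rodrigues(np.array(p["rvec"],float))[0];C=-R.T@np.array(p["tvec"],float).ravel()
    uv=np.atleast_2d(np.asarray(uv,float));d=np.c_[(uv[:,0]-p["cx"])/f,(uv[:,1]-p["cy"])/f,np.ones(len(uv))]@R
    return (C+d*((z-C[2])/d[:,2])[:,None])[:,:2]
def rect(p,box,lo,hi,z):
    m=cv2.inRange(cv2.cvtColor(p["frame"],cv2.COLOR_RGB2HSV),lo,hi)
    x0,y0,x1,y1=box;k=np.zeros_like(m);k[y0:y1,x0:x1]=m[y0:y1,x0:x1]
    k=cv2.morphologyEx(k,cv2.MORPH_CLOSE,np.ones((3,3)))
    n,l,s,c=cv2.connectedComponentsWithStats(k);i=1+np.argmax(s[1:,4]);v,u=np.nonzero(l==i)
    P=ray(p,np.c_[u,v],z)
    (cx,cy),(w,h),a=cv2.minAreaRect(P.astype(np.float32))
    if w<h: w,h,a=h,w,a+90
    return np.round([cx,cy,w,h,(a+90)%180-90],1)
E
python3 - <<'E'
from h import *
a=read_camera("top");B=((105,120,60),(130,255,255))
for n,b,z in(("big",(170,260,222,325),6),("mid",(255,190,290,236),6),("small",(303,212,332,250),6),("deck",(365,225,412,292),30)):
    print(n,rect(a,b,*B,z))
W=world(a)
for n,b in(("big",(170,260,222,325)),("mid",(255,190,290,236)),("hook",(365,205,395,232)),("orange eye",(180,195,213,236))):
    x0,y0,x1,y1=b;q=W[y0:y1,x0:x1].reshape(-1,3);print(n,np.percentile(q[:,2],[2,50,95,99,100]).round(0))
c=np.hstack([cv2.resize(a["frame"][195:245,250:310],(400,333),interpolation=2),cv2.resize(a["frame"][200:290,355:425],(260,333),interpolation=2)])
cv2.imwrite("pics/c1.png",c[...,::-1])
E
```

```text
big [379.  213.7 127.9  62.5 -29.1]
mid [593.1  10.7  89.6  43.2 -17. ]
small [ 543.4 -110.    65.4   31.9  -19.4]
deck [ 467.9 -302.6  139.4   46.    15.3]
big [  -3.    2.   23.   78. 1096.]
mid [  -3.    2.   13.   56. 1096.]
hook [-3.000e+00  1.000e+00  2.100e+01  2.400e+01  1.096e+03]
orange eye [  -3.    3.   39.   55. 1096.]
```

View pics/c1.png

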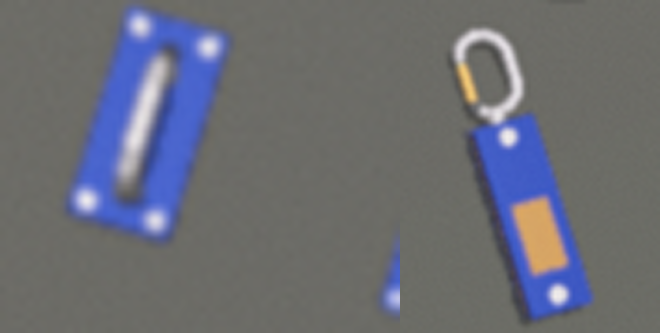

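The middle plate (272,213) measures 89.6 x 43.2 mm, so it is the eye meant; the crop confirms a U-bolt on a blue plate. The deck's brass gate is on its left (+y) side. Next I'll locate the U-bolt and work out the first move.

```bash
cat >> h.py <<'E'
from scipy.spatial.transform import Rotation as Ro
def to(x,y,z,yaw):
    o=observe();R=Ro.from_quat(o["eef_rot"]);p=np.array(o["eef_pos"])
    T=Ro.from_euler("z",yaw,degrees=True)*Ro.from_euler("x",180,degrees=True)
    print("t",round(o["clock"],2),"tcp",p.round(1),"yaw",round(np.degrees(np.arctan2(*R.as_matrix()[[1,0],0])),2),"F",np.round(o["wrist_force"],1),"open",round(o["opening"],1))
    print("shift mm",R.inv().apply(np.array([x,y,z])-p).round(1),"turn units",(np.degrees((R.inv()*T).as_rotvec())/6).round(2))
EYE=np.array([593.1,10.7]);EA=-17.0
E
python3 - <<'E'
from h import *
r=np.radians(EA);ex=np.array([np.cos(r),np.sin(r)]);ey=np.array([-ex[1],ex[0]])
for cam in("top","scene"):
  p=[read_camera(cam) for _ in range(2)]
  W=np.mean([world(q) for q in p],0)
  d=W[...,:2]-EYE;u=d@ex;v=d@ey;z=W[...,2]
  m=(abs(u)<40)&(abs(v)<15)&(z>12)&(z<70)
  print(cam,m.sum(),"u",np.percentile(u[m],[0,5,50,95,100]).round(1),"v",np.median(v[m]).round(1))
  for zl,zh in((12,30),(30,45),(45,70)):
    k=m&(z>zl)&(z<zh); print(zl,k.sum(), u[k].min().round(1) if k.any() else 0,u[k].max().round(1) if k.any() else 0,np.round(np.median(u[k]),1),np.round(np.median(v[k]),1))
  f=abs(z-6)<3; g=(abs(u)<50)&(abs(v)<26)&(z>3.5)&(z<10); print("plate",g.sum(),u[g].min(),u[g].max(),v[g].min(),v[g].max())
# grey bolt pixels in top view
q=read_camera("top");s=cv2.cvtColor(q["frame"],cv2.COLOR_RGB2HSV)[...,1]
vv,uu=np.mgrid[0:420,0:560];g=ray(q,np.c_[uu.ravel(),vv.ravel()],6).reshape(420,560,2)-EYE
m=(abs(g@ex)<40)&(abs(g@ey)<9)&(s<90);print("grey z=6 plane: u",(g@ex)[m].min(),(g@ex)[m].max(),"v",(g@ey)[m].mean())
to(511.3,-290.7,110,15.3)
E
```

```text
top 67 u [-31.2 -28.8  -6.   21.2  25.1] v -0.7
12 5 -31.2 20.4 -28.3 -3.3
30 11 -29.9 25.1 -26.1 -1.8
45 51 -25.5 20.3 -4.4 -0.3
plate 436 -45.93938529150356 47.072121574325685 -25.78492217875601 24.21979132730313Traceback (most recent call last):
  File "<stdin>", line 8, in <module>
    return _quantile_unchecked(
        a, q, axis, out, overwrite_input, method, keepdims, weights)
    return _ureduce(a,
                    func=_quantile_ureduce_func,
    ...<5 lines>...
                    overwrite_input=overwrite_input,
                    method=method)
    r = func(a, **kwargs)
    result = _quantile(arr,
                       quantiles=q,
    ...<2 lines>...
                       out=out,
                       weights=wgt)
    slices_having_nans = np.isnan(arr[-1, ...])
                                  ~~~^^^^^^^^^
IndexError: index -1 is out of bounds for axis 0 with size 0
```

```bash
python3 - <<'E'
from h import *
r=np.radians(EA);ex=np.array([np.cos(r),np.sin(r)]);ey=np.array([-ex[1],ex[0]])
q=read_camera("top");s=cv2.cvtColor(q["frame"],cv2.COLOR_RGB2HSV)[...,1]
vv,uu=np.mgrid[0:420,0:560]
for zz in(6,50):
  g=ray(q,np.c_[uu.ravel(),vv.ravel()],zz).reshape(420,560,2)-EYE
  m=(abs(g@ex)<36)&(abs(g@ey)<12)&(s<90);print("grey z plane",zz,(g@ex)[m].min().round(1),(g@ex)[m].max().round(1),"mean",(g@ex)[m].mean().round(1),(g@ey)[m].mean().round(1))
p=read_camera("scene");W=world(p);print("scene",W[238,285],W[225,285],p["range_z"][238,285])
# project model near/far leg outlines to the scene view, crop
c=cv2.resize(p["frame"][212:252,262:308],(736,640)[::1],interpolation=cv2.INTER_CUBIC)
def pr(P):
    x,_=cv2.projectPoints(np.array(P,float),np.array(p["rvec"],float),np.array(p["tvec"],float),np.array([[K(p),0,p["cx"]],[0,K(p),p["cy"]],[0,0,1.]]),None);return x[:,0]
for sh,col in((-5,(255,0,0)),(0,(0,255,0)),(5,(255,255,0))):
  for l in(-25,25):
    P=[[*(EYE+ex*(l+sh)),h] for h in(6,34)];x=(pr(P)-[262,212])*16+8
    cv2.line(c,tuple(map(int,x[0])),tuple(map(int,x[1])),col,1)
P=[[*(EYE+ex*a+ey*b),6] for a,b in((-45,-22),(-45,22),(45,22),(45,-22))];x=((pr(P)-[262,212])*16+8).astype(int)
cv2.polylines(c,[x],True,(255,0,255),1)
cv2.imwrite("pics/c2.png",cv2.resize(c,(690,600))[...,::-1])
to(511.3,-290.7,110,15.3)
E
```

```text
grey z plane 6 -35.0 32.5 mean -0.6 2.3
grey z plane 50 -35.9 35.7 mean -3.3 -0.1
scene [1224.49605413  421.54947341  658.31464352] [1225.50360433  422.16370442  675.49403128] 463.71857
t 0.85 tcp [ 185.8 -596.7  222.7] yaw 17.29 F [-0.8  0.2  0.1] open 87.9
shift mm [ 401.7 -195.5  112.7] turn units [ 0.   -0.    0.33]
```

View pics/c2.png

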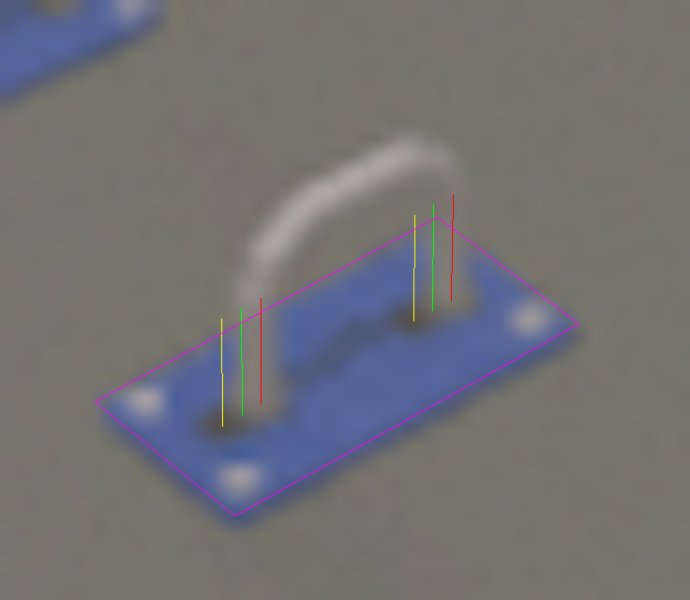

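Call:
apply_moves(moves="0.4017 -0.1955 0.1127 0 0 0.33 0.0878;0.4017 -0.1955 0.1127 0 0 0.33 0.0878;0.4017 -0.1955 0.1127 0 0 0.33 0.0878;0.4017 -0.1955 0.1127 0 0 0.33 0.0878;0.4017 -0.1955 0.1127 0 0 0.33 0.0878;0.4017 -0.1955 0.1127 0 0 0.33 0.0878;0.4017 -0.1955 0.1127 0 0 0.33 0.0878;0.4017 -0.1955 0.1127 0 0 0.33 0.0878", grip_force=30)

```text
clock: 1.65
eef_pos: [469.7, -329.6, 124.6]
eef_rot: [0.991, 0.133, 0.0, 0.0]
wrist_force: [-0.5, -0.5, -0.5]
opening: 88.2
```

```bash
python3 -c "
from h import *
to(511.3,-290.7,60,15.3)"
```

```text
t 1.65 tcp [ 469.7 -329.6  124.6] yaw 15.3 F [-0.5 -0.5 -0.5] open 88.2
shift mm [ 50.4 -26.6  64.6] turn units [ 0.01 -0.    0.  ]
```

Call:
apply_moves(moves="0.0504 -0.0266 0.02 0 0 0 0.0878;0.0504 -0.0266 0.045 0 0 0 0.0878;0.0504 -0.0266 0.0646 0 0 0 0.0878;0.0504 -0.0266 0.0646 0 0 0 0.0878;0.0504 -0.0266 0.0646 0 0 0 0.0878")

```text
clock: 2.15
eef_pos: [511.2, -290.8, 60.1]
eef_rot: [0.991, 0.133, -0.0, 0.0]
wrist_force: [-0.6, -0.3, 0.5]
opening: 88.5
```

```bash
python3 -c "
from h import *
a=read_camera('top');print(rect(a,(365,200,430,292),(105,120,60),(130,255,255),30))
to(511.3,-290.7,4,15.3)"
```

```text
Traceback (most recent call last):
  File "h.py", line 19, in rect
    n,l,s,c=cv2.connectedComponentsWithStats(k);i=1+np.argmax(s[1:,4]);v,u=np.nonzero(l==i)
                                                    ~~~~~~~~~^^^^^^^^^
ValueError: attempt to get argmax of an empty sequence
```

Call:
apply_moves(moves="0 0 0.025 0 0 0 0.0878;0 0 0.045 0 0 0 0.0878;0 0 0.056 0 0 0 0.0878;0 0 0.056 0 0 0 0.0878;0 0 0.056 0 0 0 0.03;0 0 0.056 0 0 0 0.03;0 0 0.056 0 0 0 0.03;0 0 0.056 0 0 0 0.03")

```text
clock: 3.0
eef_pos: [512.1, -291.6, 5.5]
eef_rot: [0.991, 0.133, 0.001, 0.001]
wrist_force: [-0.3, 0.6, 0.2]
opening: 59.2
```

Call:
apply_moves(moves="0 0 0 0 0 0 0.03;0 0 0 0 0 0 0.03;0 0 0 0 0 0 0.03;0 0 0 0 0 0 0.03;0 0 0 0 0 0 0.03")

```text
clock: 3.5
eef_pos: [512.4, -291.8, 5.9]
eef_rot: [0.991, 0.133, 0.001, 0.001]
wrist_force: [1.0, -0.5, 5.3]
opening: 45.6
```

Call:
apply_moves(moves="0 0 0 0 0 0 0.03;0 0 0 0 0 0 0.03;0 0 -0.01 0 0 0 0.03;0 0 -0.03 0 0 0 0.03;0 0 -0.055 0 0 0 0.03;0 0 -0.085 0 0 0 0.03;0 0 -0.1 0 0 0 0.03;0 0 -0.1 0 0 0 0.03", grip_force=45)

```text
clock: 4.3
eef_pos: [513.3, -292.2, 108.0]
eef_rot: [0.991, 0.133, 0.003, 0.002]
wrist_force: [0.3, -0.3, -2.8]
opening: 45.9
```

```bash
cat >> h.py <<'E'
r_=np.radians(EA);EX=np.array([np.cos(r_),np.sin(r_)]);EY=np.array([-EX[1],EX[0]])
LEG=EYE-29.2*EX-0.3*EY   # near leg estimate
GX=45.                    # tcp's deck x (from the grasp)
def clip(dx,dy,z,gx=GX,gy=0.,da=0.):
    "tcp so that the near leg lies at deck (dx,dy)"
    P=LEG-EX*(dx-gx)-EY*(dy-gy); to(P[0],P[1],z,EA+da)
E
python3 - <<'E'
from h import *
clip(106,50,106)
a=read_camera("top");b=read_camera("scene")
cv2.imwrite("pics/g1.png",np.hstack([cv2.resize(a["frame"][190:300,330:440],(400,400),interpolation=2),cv2.resize(b["frame"][90:230,130:270],(400,400),interpolation=2)])[...,::-1])
E
```

```text
t 4.3 tcp [ 513.3 -292.2  108. ] yaw 15.28 F [ 0.3 -0.3 -2.8] open 45.9
shift mm [  53.7 -276.8    0.8] turn units [ 0.04 -0.06  5.38]
```

View pics/g1.png

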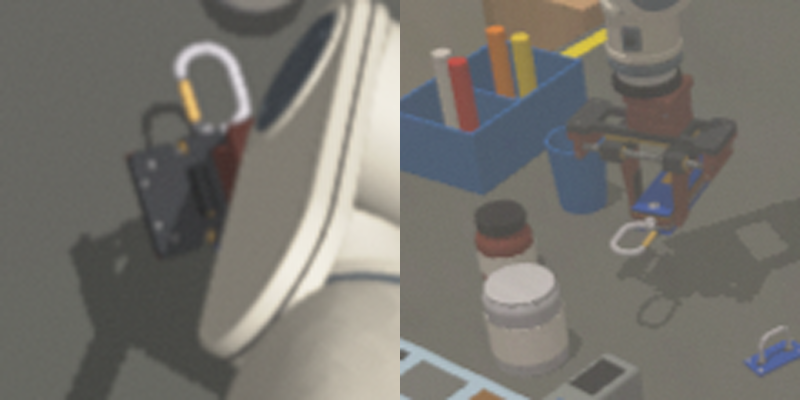

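Call:
apply_moves(moves="0.01 -0.04 0 0 0 0.8 0.03;0.017 -0.08 0 0.01 -0.01 1.6 0.03;0.025 -0.12 0 0.02 -0.02 2.4 0.03;0.033 -0.165 0 0.03 -0.03 3.2 0.03;0.041 -0.21 0 0.03 -0.04 4.0 0.03;0.049 -0.25 0 0.04 -0.05 4.8 0.03;0.0547 -0.2768 0 0.04 -0.06 5.38 0.03;0.0547 -0.2768 0 0.04 -0.06 5.38 0.03")

```text
clock: 5.2
eef_pos: [489.8, -7.1, 103.3]
eef_rot: [0.989, -0.147, -0.004, -0.001]
wrist_force: [0.5, -0.6, -3.3]
opening: 45.7
```

```bash
python3 - <<'E'
from h import *
clip(106,50,12,gx=46)
a=read_camera("top")
cv2.imwrite("pics/g2.png",cv2.resize(a["frame"][170:270,220:340],(800,667),interpolation=2)[:600,:,::-1])
E
```

```text
t 5.2 tcp [489.8  -7.1 103.3] yaw -16.87 F [ 0.5 -0.6 -3.3] open 45.7
shift mm [ 5.1  3.2 91.3] turn units [-0.01  0.08  0.02]
```

View pics/g2.png

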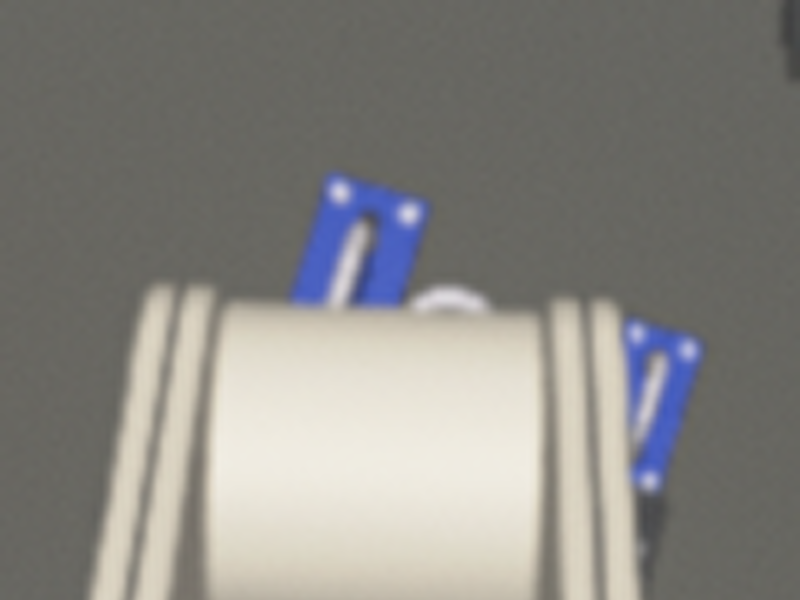

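Call:
apply_moves(moves="0.0051 0.0032 0.02 0 0.08 0.02 0.03;0.0051 0.0032 0.045 0 0.08 0.02 0.03;0.0051 0.0032 0.07 0 0.08 0.02 0.03;0.0051 0.0032 0.085 0 0.08 0.02 0.03;0.0051 0.0032 0.0913 0 0.08 0.02 0.03;0.0051 0.0032 0.0913 0 0.08 0.02 0.03;0.0051 0.0032 0.0913 0 0.08 0.02 0.03")

```text
clock: 5.95
eef_pos: [493.9, -13.2, 12.3]
eef_rot: [0.989, -0.147, 0.001, -0.0]
wrist_force: [-0.1, -0.8, -3.0]
opening: 45.6
```

```bash
python3 - <<'E'
from h import *
clip(106,25,12,gx=46)
b=read_camera("scene")
cv2.imwrite("pics/g3.png",cv2.resize(b["frame"][175:255,220:320],(800,640),interpolation=2)[:600,:,::-1])
E
```

```text
t 5.95 tcp [493.9 -13.2  12.3] yaw -16.94 F [-0.1 -0.8 -3. ] open 45.6
shift mm [ -1.3 -26.6   0.3] turn units [-0.01 -0.01  0.01]
```

View pics/g3.png

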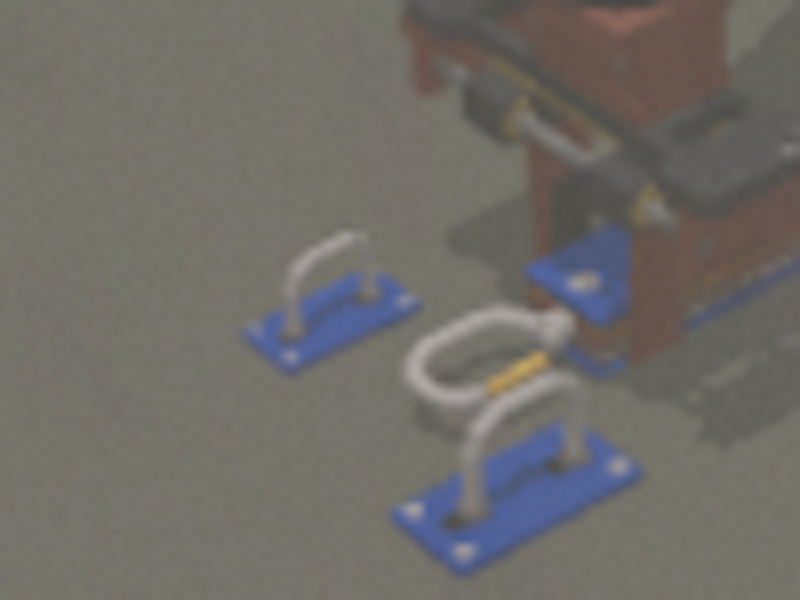

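```bash
python3 - <<'E'
from h import *
b=read_camera("scene");o=observe();R=Ro.from_quat(o["eef_rot"]).as_matrix();T=np.array(o["eef_pos"])
dx=R[:2,0];dy=-R[:2,1];hz=o["eef_pos"][2]-6+15
h=cv2.cvtColor(b["frame"],cv2.COLOR_RGB2HSV);m=cv2.inRange(h,(12,110,110),(32,255,255));m[:205]=0;m[235:]=0;m[:,:265]=0;m[:,300:]=0
v,u=np.nonzero(m);P=ray(b,np.c_[u,v],hz)-T[:2]
print("gate px",len(u),"deck x rel",46+np.percentile(P@dx,[0,50,100]).round(1),"y",np.percentile(P@dy,[0,50,100]).round(1))
s=np.array([[i,j] for i,j in((405,365),(450,400),(500,312))])/8+[220,175]
P=ray(b,s,hz)-T[:2];print("crown/nose/back",(46+P@dx).round(1),(P@dy).round(1))
L=LEG-T[:2];print("leg deck",46+L@dx,L@dy)
E
```

```text
gate px 7 deck x rel [ 91.   98.9 109.1] y [11.  12.9 14.9]
crown/nose/back [131.6 131.7  82.6] [-15.2  12.3 -16.8]
leg deck 104.41556942514521 51.19093086542527
```

Call:
apply_moves(moves="-0.0005 -0.008 0 0 0 0 0.03;-0.0005 -0.016 0 0 0 0 0.03;-0.0005 -0.022 0 0 0 0 0.03;-0.0005 -0.025 0 0 0 0 0.03;-0.0005 -0.026 0 0 0 0 0.03;-0.0005 -0.026 0 0 0 0 0.03")

```text
clock: 6.65
eef_pos: [501.4, 12.3, 12.9]
eef_rot: [0.989, -0.147, 0.001, -0.0]
wrist_force: [-0.4, -0.8, -3.2]
opening: 45.7
```

```bash
cat >> h.py <<'E'
def st():
    o=observe();R=Ro.from_quat(o["eef_rot"]).as_matrix();T=np.array(o["eef_pos"]);dx=R[:2,0];dy=-R[:2,1];L=LEG-T[:2];F=np.array(o["wrist_force"])
    M=np.array(o["ft_torque"])
    print("t",round(o["clock"],2),"leg deck x %.1f y %.1f"%(46+L@dx,L@dy),"z %.1f"%T[2],"F deck %.1f %.1f %.1f"%(F[:2]@dx,F[:2]@dy,F[2]),"M",M.round(2),"yaw %.2f"%np.degrees(np.arctan2(dx[1],dx[0])),"tilt",R[2].round(4))
E
python3 -c "
from h import *
st()"
```

```text
t 6.65 leg deck x 105.0 y 24.9 z 12.9 F deck -0.2 -0.9 -3.2 M [ 0.01 -0.09 -0.04] yaw -16.89 tilt [ 0.0026 -0.001  -1.    ]
```

Now I'll creep in toward the bar.

Call:
apply_moves(moves="0 -0.002 0 0 0 0 0.03;0 -0.004 0 0 0 0 0.03;0 -0.006 0 0 0 0 0.03;0 -0.008 0 0 0 0 0.03;0 -0.008 0 0 0 0 0.03;0 -0.008 0 0 0 0 0.03")

```text
clock: 7.25
eef_pos: [503.3, 19.9, 12.8]
eef_rot: [0.989, -0.147, 0.001, -0.0]
wrist_force: [-2.5, -1.5, -2.5]
opening: 45.7
```

```bash
python3 -c "
from h import *
st()"
```

```text
t 7.25 leg deck x 105.4 y 17.1 z 12.8 F deck -1.9 -2.1 -2.5 M [-0.45  0.13 -0.17] yaw -16.90 tilt [ 1.9e-03 -7.0e-04 -1.0e+00]
```

Call:
apply_moves(moves="0 -0.001 0 0 0 0 0.03;0 -0.002 0 0 0 0 0.03;0 -0.003 0 0 0 0 0.03;0 -0.003 0 0 0 0 0.03;0 -0.003 0 0 0 0 0.03")

```text
clock: 7.75
eef_pos: [504.3, 22.7, 12.8]
eef_rot: [0.989, -0.147, 0.001, -0.0]
wrist_force: [-1.0, -3.6, -1.9]
opening: 45.8
```

```bash
python3 -c "
from h import *
st()"
```

```text
t 7.75 leg deck x 105.2 y 14.0 z 12.8 F deck 0.1 -3.7 -1.9 M [-0.56  0.06 -0.2 ] yaw -16.89 tilt [ 2.1e-03 -7.0e-04 -1.0e+00]
```

Call:
apply_moves(moves="0 -0.001 0 0 0 0 0.03;0 -0.002 0 0 0 0 0.03;0 -0.003 0 0 0 0 0.03;0 -0.004 0 0 0 0 0.03;0 -0.004 0 0 0 0 0.03")

```text
clock: 8.25
eef_pos: [505.2, 26.7, 12.7]
eef_rot: [0.989, -0.147, 0.001, -0.0]
wrist_force: [-2.4, -4.6, -2.7]
opening: 45.8
```

```bash
python3 -c "
from h import *
st()"
```

```text
t 8.25 leg deck x 105.6 y 10.0 z 12.7 F deck -1.0 -5.1 -2.7 M [-0.63  0.2  -0.23] yaw -16.89 tilt [ 1.5e-03 -6.0e-04 -1.0e+00]
```

Call:
apply_moves(moves="0 -0.001 0 0 0 0 0.03;0 -0.002 0 0 0 0 0.03;0 -0.003 0 0 0 0 0.03;0 -0.004 0 0 0 0 0.03;0 -0.004 0 0 0 0 0.03")

```text
clock: 8.75
eef_pos: [506.0, 30.7, 12.6]
eef_rot: [0.989, -0.147, 0.0, -0.0]
wrist_force: [-2.6, -3.0, -1.2]
opening: 45.9
```

```bash
python3 -c "
from h import *
st()"
```

```text
t 8.75 leg deck x 105.9 y 5.9 z 12.6 F deck -1.6 -3.6 -1.2 M [-0.54  0.32 -0.17] yaw -16.88 tilt [ 8.e-04 -4.e-04 -1.e+00]
```

Call:
apply_moves(moves="0 -0.001 0 0 0 0 0.03;0 -0.002 0 0 0 0 0.03;0 -0.003 0 0 0 0 0.03;0 -0.004 0 0 0 0 0.03;0 -0.005 0 0 0 0 0.03;0 -0.005 0 0 0 0 0.03")

```text
clock: 9.35
eef_pos: [507.2, 35.7, 12.6]
eef_rot: [0.989, -0.147, 0.0, -0.0]
wrist_force: [-3.1, -2.5, -2.4]
opening: 46.0
```

```bash
python3 -c "
from h import *
st()"
```

```text
t 9.35 leg deck x 106.3 y 0.8 z 12.6 F deck -2.3 -3.3 -2.4 M [-0.46  0.55 -0.22] yaw -16.87 tilt [ 1.e-04 -3.e-04 -1.e+00]
```

Call:
apply_moves(moves="-0.001 -0.001 0 0 0 0 0.03;-0.003 -0.002 0 0 0 0 0.03;-0.005 -0.002 0 0 0 0 0.03;-0.007 -0.003 0 0 0 0 0.03;-0.009 -0.003 0 0 0 0 0.03;-0.011 -0.003 0 0 0 0 0.03;-0.013 -0.003 0 0 0 0 0.03;-0.013 -0.003 0 0 0 0 0.03")

```text
clock: 10.15
eef_pos: [496.1, 42.6, 12.8]
eef_rot: [0.989, -0.147, 0.001, -0.0]
wrist_force: [0.2, -0.5, -2.4]
opening: 45.9
```

```bash
python3 -c "
from h import *
st()"
```

```text
t 10.15 leg deck x 118.9 y -2.6 z 12.8 F deck 0.4 -0.5 -2.4 M [-0.02 -0.11 -0.03] yaw -16.85 tilt [ 1.4e-03 -8.0e-04 -1.0e+00]
```

Call:
apply_moves(moves="-0.001 0 0 0 0 0 0.03;-0.002 0 0 0 0 0 0.03;-0.003 0 0 0 0 0 0.03;-0.004 0 0 0 0 0 0.03;-0.005 0 0 0 0 0 0.03;-0.005 0 0 0 0 0 0.03")

```text
clock: 10.75
eef_pos: [491.1, 44.0, 12.7]
eef_rot: [0.989, -0.146, 0.001, -0.0]
wrist_force: [-0.0, -0.8, -2.0]
opening: 45.8
```

```bash
python3 -c "
from h import *
st()"
```

```text
t 10.75 leg deck x 124.1 y -2.6 z 12.7 F deck 0.2 -0.8 -2.0 M [ 0.04 -0.06 -0.01] yaw -16.85 tilt [ 1.1e-03 -8.0e-04 -1.0e+00]
```

Call:
apply_moves(moves="-0.001 0 0 0 0 0 0.03;-0.002 0 0 0 0 0 0.03;-0.003 0 0 0 0 0 0.03;-0.003 0 0 0 0 0 0.03")

```text
clock: 11.15
eef_pos: [489.0, 44.8, 12.9]
eef_rot: [0.989, -0.147, 0.001, -0.0]
wrist_force: [3.1, -1.9, -4.3]
opening: 45.5
```

```bash
python3 -c "
from h import *
st()"
```

```text
t 11.15 leg deck x 126.3 y -2.7 z 12.9 F deck 3.5 -0.9 -4.3 M [-0.24 -0.5  -0.02] yaw -16.85 tilt [ 0.0026 -0.0012 -1.    ]
```

Call:
apply_moves(moves="-0.0015 0 0 0 0 0 0.03;-0.002 0 0 0 0 0 0.03;-0.002 0 0 0 0 0 0.03")

```text
clock: 11.45
eef_pos: [488.9, 45.1, 13.1]
eef_rot: [0.989, -0.147, 0.003, -0.001]
wrist_force: [6.4, -5.0, -6.3]
opening: 46.1
```

```bash
python3 -c "
from h import *
st()"
```

```text
t 11.45 leg deck x 126.5 y -3.0 z 13.1 F deck 7.6 -2.9 -6.3 M [-0.64 -0.86 -0.19] yaw -16.87 tilt [ 0.006  -0.0021 -1.    ]
```

Call:
apply_moves(moves="-0.0023 0 0 0 0 0 0.03;-0.0025 0 0 0 0 0 0.03;-0.0025 0 0 0 0 0 0.03;-0.0025 0 0 0 0 0 0.03;-0.0025 0 0 0 0 0 0.03;-0.0025 0 0 0 0 0 0.03")

```text
clock: 12.05
eef_pos: [489.0, 45.5, 13.5]
eef_rot: [0.989, -0.147, 0.005, -0.001]
wrist_force: [8.4, -5.1, -6.2]
opening: 45.7
```

```bash
python3 -c "
from h import *
st()
b=read_camera('scene')
cv2.imwrite('pics/g4.png',cv2.resize(b['frame'][175:255,220:320],(750,600),interpolation=2)[...,::-1])"
```

```text
t 12.05 leg deck x 126.5 y -3.3 z 13.5 F deck 9.5 -2.4 -6.2 M [-0.79 -1.07 -0.22] yaw -16.90 tilt [ 0.0104 -0.0034 -0.9999]
```

View pics/g4.png

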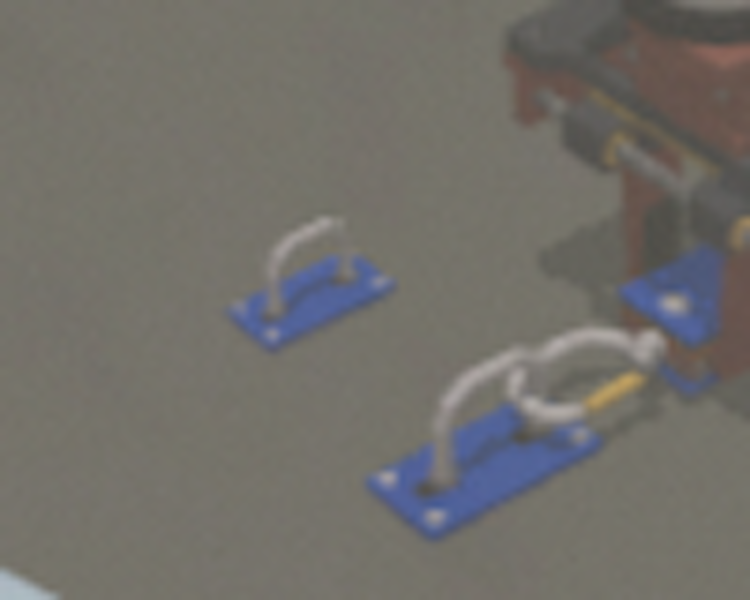

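The picture shows the near leg inside the crown at about (520,390), with the brass gate shut at (615,392). The pull held near 10 N for over 0.4 s. Next I'll ease off and lay the deck down.

Call:
apply_moves(moves="0.001 0 0 0 0 0 0.03;0.003 0 0 0 0.1 0 0.03;0.004 0 0 0 0.1 0 0.03;0.004 0 0 0 0.1 0 0.03")

```text
clock: 12.5
eef_pos: [492.5, 44.5, 13.5]
eef_rot: [0.989, -0.147, 0.01, -0.0]
wrist_force: [0.0, -0.9, -2.2]
opening: 45.9
```

```bash
python3 -c "
from h import *
st();o=observe();to(*o['eef_pos'][:2],6.5,-16.9)"
```

```text
t 12.5 leg deck x 122.9 y -3.3 z 13.5 F deck 0.3 -0.9 -2.2 M [ 0.03 -0.09  0.01] yaw -16.89 tilt [ 0.0202 -0.0032 -0.9998]
t 12.5 tcp [492.5  44.5  13.5] yaw -16.89 F [ 0.  -0.9 -2.2] open 45.9
shift mm [-0.1  0.   7. ] turn units [-0.03 -0.19  0.  ]
```

Call:
apply_moves(moves="0 0 0.001 0 -0.1 0 0.03;0 0 0.002 0 -0.19 0 0.03;0 0 0.004 0 -0.19 0 0.03;0 0 0.0055 0 -0.19 0 0.03;0 0 0.0065 0 -0.19 0 0.03;0 0 0.0065 0 -0.19 0 0.03")

```text
clock: 13.1
eef_pos: [492.3, 44.4, 6.8]
eef_rot: [0.989, -0.147, 0.0, -0.001]
wrist_force: [-0.7, 0.1, -2.0]
opening: 45.7
```

```bash
python3 -c "
from h import *
st();o=observe();to(*o['eef_pos'][:2],5.5,-16.9)"
```

```text
t 13.1 leg deck x 123.0 y -3.3 z 6.8 F deck -0.8 -0.1 -2.0 M [ 0.09 -0.05  0.01] yaw -16.88 tilt [-1.e-04 -3.e-03 -1.e+00]
t 13.1 tcp [492.3  44.4   6.8] yaw -16.88 F [-0.7  0.1 -2. ] open 45.7
shift mm [0.  0.  1.3] turn units [-0.03  0.    0.  ]
```

Call:
apply_moves(moves="0 0 0.0007 0 0 0 0.03;0 0 0.0014 0 0 0 0.03;0 0 0.002 0 0 0 0.03;0 0 0.002 0 0 0 0.03")

```text
clock: 13.5
eef_pos: [492.3, 44.5, 5.9]
eef_rot: [0.989, -0.147, 0.0, -0.001]
wrist_force: [-4.1, 0.5, 15.1]
opening: 45.5
```

```bash
python3 -c "
from h import *
st()"
```

```text
t 13.5 leg deck x 123.0 y -3.3 z 5.9 F deck -4.0 -0.7 15.1 M [-0.36  0.6  -0.07] yaw -16.87 tilt [ 0.    -0.003 -1.   ]
```

Call:
apply_moves(moves="0 0 0 0 0 0 0.03;0 0 0 0 0 0 0.075;0 0 0 0 0 0 0.075;0 0 0 0 0 0 0.075;0 0 0 0 0 0 0.075;0 0 0 0 0 0 0.075")

```text
clock: 14.1
eef_pos: [492.3, 44.5, 5.8]
eef_rot: [0.989, -0.147, 0.0, -0.001]
wrist_force: [-0.5, -0.7, 0.1]
opening: 74.7
```

Call:
apply_moves(moves="0 0 -0.005 0 0 0 0.075;0 0 -0.02 0 0 0 0.075;0 0 -0.05 0 0 0 0.075;0 0 -0.09 0 0 0 0.075;0 0 -0.14 0 0 0 0.075;0 0 -0.18 0 0 0 0.075;0 0 -0.2 0 0 0 0.075;0 0 -0.2 0 0 0 0.075")

```text
clock: 14.9
eef_pos: [494.1, 44.0, 209.3]
eef_rot: [0.989, -0.147, 0.003, -0.002]
wrist_force: [-0.2, -0.3, -0.4]
opening: 74.8
```

```bash
python3 - <<'E'
from h import *
print(observe()["opening"],observe()["eef_pos"],observe()["wrist_force"])
b=read_camera('scene')
cv2.imwrite('pics/g5.png',cv2.resize(b['frame'][165:255,230:350],(800,600),interpolation=2)[...,::-1])
E
```

```text
74.79338080929715 [494.10453554  43.99802952 209.30236796] [-0.22684173 -0.33449702 -0.43865332]
```

View pics/g5.png

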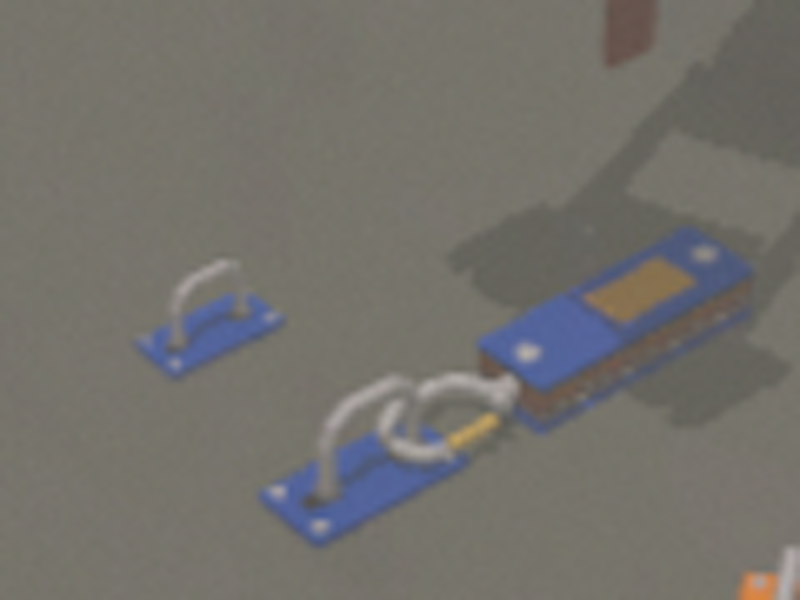

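The deck lies flat with the leg inside the hook, the gate shut at (470,432), and the gripper clear.

```bash
python3 -c "
from station import *
print(job_done())"
```

```text
the job is handed in; nothing more can be done
None
```

The blue deck is clipped onto the near leg of the blue eye, lying on the bench, and the job is handed in at about 15 s of robot time; no verdict was reported.

- **Which eye:** of the three blue eyes, I used the one whose plate measured about 90 x 43 mm. Its U-bolt stood about 4 mm toward the robot from the slot's middle.
- **Clipping:** the gate pressed in with net forces of about 2 to 4 N. The force fell to zero as the hook was drawn back, which fits the gate snapping shut.
- **Tug:** I pulled at 8 to 10 N for more than 0.4 s and the hook held. The largest pull read on the wrist was about 10 N horizontally.
- **Last checks:** the final picture shows the leg inside the hook, the brass gate shut, the deck flat and the gripper clear.
- **What disagreed:** the top and scene cameras differed by 1 to 2 mm on the bar's place. The scene camera put the gate about 3 mm off my reckoning, and both were within tolerance.
- **Setting down:** I pressed the deck onto the bench with about 15 N before opening, more than I meant. I took the bench to have carried this, but did not measure whether any of it went into the eye.

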